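# Count six steel ball feet on the counting board

## Robot

A 6-joint arm with a two-finger parallel gripper is mounted at the origin on the work surface. World frame = base frame: x ahead of the robot, y to its left, z up, the work surface at z = 0. Lengths are in m, angles in degrees, forces in N, time in s.
With the tool pointing down it reaches from about 0.25 to 0.725 m from the base axis. Payload 9.7 kg.
Tool frame: the origin (TCP) lies at the very end of the fingers, on their centre line; the grasp point (between the pads) lies 19 mm behind it; z points along the fingers, y is the line along which they close (so a half turn about z gives the same grasp; the last joint's range is limited). The gripper opens to 85 mm and grips with 20 to 120 N. Pads are 22 mm wide; open, the fingers measure 114 mm over their backs; the gripper's body (76 mm by 85 mm) begins 54 mm behind the grasp point. The pads swing forward as they close: fully open they stand 13 mm farther back than shut.
Start: joints at [-63.541, 4.979, 10.078, 95.1, 0, 90], TCP at [0.245, -0.492, 0.231] pointing down, gripper open.
Joint ranges: [-179.16, 179.16], [-48.56, 103.87], [-65.8, 70.77], [-126.05, 130.52], [-82.76, 87.17], [-180, 180]. Speed limits (degrees/s): [127.2, 127.2, 147.25, 180, 180, 180].

## Interface

Orientations are given as [roll, pitch, yaw] about the fixed x, y, z axes, in that order (R = Rz(yaw) Ry(pitch) Rx(roll)).
In Python, from workcell import telemetry, optics, workorder gives the robot as it stands.
- The arm moves only by the shell command python3 -m handwheel 'ROWS' [FORCE]. ROWS is JSON, a list of rows, each an object of numbers: "tx", "ty", "tz": the shift along the tool's x, y, z in m; "ax", "ay", "az": the turn, a rotation vector about the tool's x, y, z in degrees; "jaw": the gripper command: -1 is shut, 1 is fully open, values between are in proportion. A call has exactly 10 rows; each row shifts and turns the commanded pose from where the row before left it, along the tool's axes as they then stand; what a row does not reach is not made up. A row lasts 1/8 s, in which the tool goes at most 62.5 mm and 10.7 degrees, less where a joint would pass 70% of its speed; a pose out of reach is approached as far as the arm can. A call is refused whole if a number of a shift passes 0.0625 or a number of a turn 10.7, either way. A call with a gripper value outside its range is refused whole. The fingers move at their own pace and stop on an object; FORCE is the grip in N (left out, the last holds). Time passes only in rows, so rows that do not move let the fingers close, or fill a call up. It gives the time, the measured TCP pose, the force, the opening and the grip force at its end, in the units of the state.
- telemetry.get_obs(): the state, without advancing time (a new reading comes with each control period).
- optics.camera(name): name is "scene" or "top"; returns a dict with "color" (400x640x3 uint8, red, green, blue), "K" (3x3 intrinsics, pixels), "extrinsics" (4x4, takes a point from camera to world coordinates). Camera axes: x right, y down, z forward; pixel columns grow to the right and rows downward; lengths in m; the calibration is good to about 2 mm. A picture is of the moment at which its call begins. There is no depth.
- workorder.job_done(): hands the job in; it is judged then, once.
The state is a dict: "time": time; "q": joint angles; "qd": joint speeds; "joint_efforts": joint torques, N m; "ee_pos": TCP position; "tcp_rot": TCP orientation; "wrist_force": force on the tool from outside, world axes, zero at the start; "torque": the same for the moment, N m; "opening": finger opening in m; "grasp_force": force on a finger pad.
Only numpy, scipy, OpenCV 4.12 (cv2) and the standard library are available. Lean on these libraries where they do the work, as an engineer would, in place of code of your own. Each camera call takes 0.05 s, during which the arm holds its last target. There are 200 camera calls.

## Task

Count out six of the steel balls for the feet of two candle plates: lift the counting board by the handle at its channel end until all the balls have run out of the channel and every pocket holds one, then set the board down flat and let go of it. Then take it by the handle at the other end and tip the spare balls back into the channel, and set it down flat on the bench again, with one ball home in each of the six pockets and the three spares in the channel. Let no ball leave the board, and do not shift the candles, the candle plate or the spatula.

Things in the scene. Friction and masses are not known exactly. Their poses are not given: they have to be found in the camera images.
- board: The counting board: a pale wooden tray 240 long (its x) by 94 wide (its y), walls 40 high and 11 thick, 72 wide inside, 0.5 to 0.8 kg, lying flat on the bench. Origin: centre of its underside; z up. The channel end is at -x, the pocket end at +x; a solid end block 32 long at each end carries a steel bow handle.
- channel_handle (a point): Middle of the handle bar on the channel end: round steel bar, 10 in diameter, 80 long across the board (along its y), 80 above the underside, 104 from the board's centre; 35 free below the bar. Pinched from above, fingers closing along the board's x, it can turn between them as the board tilts about the far bottom edge (board x +120, z 0), which stays on the bench.
- pocket_handle (a point): Middle of the same kind of handle bar on the pocket end: 80 above the underside, 104 from the board's centre on the +x side. The bottom edge of the channel end (board x -120, z 0) is then the pivot. Spare balls lying on filled pockets run back when this end is raised to 30 to 40 degrees; balls home in pockets stay up to 60.
- channel (a point): Middle of the channel's flat floor, 20 above the board's underside: 58 long (board x -88 to -30), 72 wide. At x -30 a ramp rises 4 to the lanes at x -2. With the channel end slowly raised, the balls begin to run out at about 14 to 18 degrees and the channel empties by 25 to 30.
- lanes (a point): Head of the ramp, where the deck begins: 24 above the underside, board x -2 to 88. Two ribs 6 high (from x 18 at -y, from x 40 at +y, to the end) part it into three lanes 22 wide, two pockets in line in each. Balls raised slowly (5 to 8 degrees a second or less) drop into the pockets; raised fast they may skip or jam, and moving the raised handle sideways to and fro by 15 to 20 frees them.
- pocket0 (a point): Pocket 0: round hole 21 wide and 18 deep, in the right lane seen from the channel looking along +x, first row. The point is where the centre of a ball lies that has dropped home in it: 15 above the board's underside, its top then flush with the deck.
- pocket1 (a point): Pocket 1: round hole 21 wide and 18 deep, in the middle lane seen from the channel looking along +x, first row. The point is where the centre of a ball lies that has dropped home in it: 15 above the board's underside, its top then flush with the deck.
- pocket2 (a point): Pocket 2: round hole 21 wide and 18 deep, in the left lane seen from the channel looking along +x, first row. The point is where the centre of a ball lies that has dropped home in it: 15 above the board's underside, its top then flush with the deck.
- pocket3 (a point): Pocket 3: round hole 21 wide and 18 deep, in the right lane seen from the channel looking along +x, last row, against the pocket-end wall. The point is where the centre of a ball lies that has dropped home in it: 15 above the board's underside, its top then flush with the deck.
- pocket4 (a point): Pocket 4: round hole 21 wide and 18 deep, in the middle lane seen from the channel looking along +x, last row, against the pocket-end wall. The point is where the centre of a ball lies that has dropped home in it: 15 above the board's underside, its top then flush with the deck.
- pocket5 (a point): Pocket 5: round hole 21 wide and 18 deep, in the left lane seen from the channel looking along +x, last row, against the pocket-end wall. The point is where the centre of a ball lies that has dropped home in it: 15 above the board's underside, its top then flush with the deck.
- ball0_center (a point): Centre of steel ball 0: polished solid ball, 18 in diameter, 24 g; all nine are alike and start in the channel. It rolls on wood once the slope is more than about 8 degrees.
- ball1_center (a point): Centre of steel ball 1: polished solid ball, 18 in diameter, 24 g; all nine are alike and start in the channel. It rolls on wood once the slope is more than about 8 degrees.
- ball2_center (a point): Centre of steel ball 2: polished solid ball, 18 in diameter, 24 g; all nine are alike and start in the channel. It rolls on wood once the slope is more than about 8 degrees.
- ball3_center (a point): Centre of steel ball 3: polished solid ball, 18 in diameter, 24 g; all nine are alike and start in the channel. It rolls on wood once the slope is more than about 8 degrees.
- ball4_center (a point): Centre of steel ball 4: polished solid ball, 18 in diameter, 24 g; all nine are alike and start in the channel. It rolls on wood once the slope is more than about 8 degrees.
- ball5_center (a point): Centre of steel ball 5: polished solid ball, 18 in diameter, 24 g; all nine are alike and start in the channel. It rolls on wood once the slope is more than about 8 degrees.
- ball6_center (a point): Centre of steel ball 6: polished solid ball, 18 in diameter, 24 g; all nine are alike and start in the channel. It rolls on wood once the slope is more than about 8 degrees.
- ball7_center (a point): Centre of steel ball 7: polished solid ball, 18 in diameter, 24 g; all nine are alike and start in the channel. It rolls on wood once the slope is more than about 8 degrees.
- ball8_center (a point): Centre of steel ball 8: polished solid ball, 18 in diameter, 24 g; all nine are alike and start in the channel. It rolls on wood once the slope is more than about 8 degrees.
- votive_a: Small cream candle, 49 in diameter and 51 high plus wick, standing loose beside the board; bystander. Origin: centre of its foot.
- votive_b: Another small cream candle of the same size, further off; bystander.
- candle_plate: Finished steel candle plate, 94 across and 24 high with a short spike, on three ball feet, loose beside the board; bystander. Origin: centre, at bench height.
- spatula: Hand spatula lying loose on the bench; bystander.

How it is judged (in metres and radians):
On the way, in this order (a step that is already met when the one before it is completed fails the run):
1. The channel end is raised and all nine balls have run out of the channel onto the lanes and pockets (height (world z) of channel_handle above 0.11 m and x of each of ball0_center, ball1_center, ball2_center, ball3_center, ball4_center, ball5_center, ball6_center, ball7_center, ball8_center in the frame of board above -0.004 m), for 0.1 s.
2. The board lies flat on the bench, let go of, with a ball home in every pocket (angle between board's own z axis and vertical below 0.03 rad and height (world z) of board below 0.004 m and distance between any of ball0_center, ball1_center, ball2_center, ball3_center, ball4_center, ball5_center, ball6_center, ball7_center, ball8_center and pocket0 below 0.006 m and distance between any of ball0_center, ball1_center, ball2_center, ball3_center, ball4_center, ball5_center, ball6_center, ball7_center, ball8_center and pocket1 below 0.006 m and distance between any of ball0_center, ball1_center, ball2_center, ball3_center, ball4_center, ball5_center, ball6_center, ball7_center, ball8_center and pocket2 below 0.006 m and distance between any of ball0_center, ball1_center, ball2_center, ball3_center, ball4_center, ball5_center, ball6_center, ball7_center, ball8_center and pocket3 below 0.006 m and distance between any of ball0_center, ball1_center, ball2_center, ball3_center, ball4_center, ball5_center, ball6_center, ball7_center, ball8_center and pocket4 below 0.006 m and distance between any of ball0_center, ball1_center, ball2_center, ball3_center, ball4_center, ball5_center, ball6_center, ball7_center, ball8_center and pocket5 below 0.006 m and contact force between board and the fingers below 0.1 N and contact force between board and the arm below 0.1 N), for 0.2 s.
3. The pocket end is raised, the six pockets are still filled and every spare ball has run back into the channel (height (world z) of pocket_handle above 0.11 m and distance between any of ball0_center, ball1_center, ball2_center, ball3_center, ball4_center, ball5_center, ball6_center, ball7_center, ball8_center and pocket0 below 0.006 m and distance between any of ball0_center, ball1_center, ball2_center, ball3_center, ball4_center, ball5_center, ball6_center, ball7_center, ball8_center and pocket1 below 0.006 m and distance between any of ball0_center, ball1_center, ball2_center, ball3_center, ball4_center, ball5_center, ball6_center, ball7_center, ball8_center and pocket2 below 0.006 m and distance between any of ball0_center, ball1_center, ball2_center, ball3_center, ball4_center, ball5_center, ball6_center, ball7_center, ball8_center and pocket3 below 0.006 m and distance between any of ball0_center, ball1_center, ball2_center, ball3_center, ball4_center, ball5_center, ball6_center, ball7_center, ball8_center and pocket4 below 0.006 m and distance between any of ball0_center, ball1_center, ball2_center, ball3_center, ball4_center, ball5_center, ball6_center, ball7_center, ball8_center and pocket5 below 0.006 m and (x of ball0_center in the frame of board below -0.01 m or z of ball0_center in the frame of board below 0.021 m) and (x of ball1_center in the frame of board below -0.01 m or z of ball1_center in the frame of board below 0.021 m) and (x of ball2_center in the frame of board below -0.01 m or z of ball2_center in the frame of board below 0.021 m) and (x of ball3_center in the frame of board below -0.01 m or z of ball3_center in the frame of board below 0.021 m) and (x of ball4_center in the frame of board below -0.01 m or z of ball4_center in the frame of board below 0.021 m) and (x of ball5_center in the frame of board below -0.01 m or z of ball5_center in the frame of board below 0.021 m) and (x of ball6_center in the frame of board below -0.01 m or z of ball6_center in the frame of board below 0.021 m) and (x of ball7_center in the frame of board below -0.01 m or z of ball7_center in the frame of board below 0.021 m) and (x of ball8_center in the frame of board below -0.01 m or z of ball8_center in the frame of board below 0.021 m)), for 0.1 s.
At the end, for the whole second after the job is handed in: The board lies flat on the bench (within 0.03 rad, underside within 4 mm of the bench) and still, a ball's centre is within 6 mm of each of the six pocket points, and every other ball lies in the channel (centre at least 8 mm short of the head of the ramp) (angle between board's own z axis and vertical below 0.03 rad and height (world z) of board below 0.004 m and distance between any of ball0_center, ball1_center, ball2_center, ball3_center, ball4_center, ball5_center, ball6_center, ball7_center, ball8_center and pocket0 below 0.006 m and distance between any of ball0_center, ball1_center, ball2_center, ball3_center, ball4_center, ball5_center, ball6_center, ball7_center, ball8_center and pocket1 below 0.006 m and distance between any of ball0_center, ball1_center, ball2_center, ball3_center, ball4_center, ball5_center, ball6_center, ball7_center, ball8_center and pocket2 below 0.006 m and distance between any of ball0_center, ball1_center, ball2_center, ball3_center, ball4_center, ball5_center, ball6_center, ball7_center, ball8_center and pocket3 below 0.006 m and distance between any of ball0_center, ball1_center, ball2_center, ball3_center, ball4_center, ball5_center, ball6_center, ball7_center, ball8_center and pocket4 below 0.006 m and distance between any of ball0_center, ball1_center, ball2_center, ball3_center, ball4_center, ball5_center, ball6_center, ball7_center, ball8_center and pocket5 below 0.006 m and (x of ball0_center in the frame of board below -0.01 m or z of ball0_center in the frame of board below 0.021 m) and (x of ball1_center in the frame of board below -0.01 m or z of ball1_center in the frame of board below 0.021 m) and (x of ball2_center in the frame of board below -0.01 m or z of ball2_center in the frame of board below 0.021 m) and (x of ball3_center in the frame of board below -0.01 m or z of ball3_center in the frame of board below 0.021 m) and (x of ball4_center in the frame of board below -0.01 m or z of ball4_center in the frame of board below 0.021 m) and (x of ball5_center in the frame of board below -0.01 m or z of ball5_center in the frame of board below 0.021 m) and (x of ball6_center in the frame of board below -0.01 m or z of ball6_center in the frame of board below 0.021 m) and (x of ball7_center in the frame of board below -0.01 m or z of ball7_center in the frame of board below 0.021 m) and (x of ball8_center in the frame of board below -0.01 m or z of ball8_center in the frame of board below 0.021 m) and linear speed of board below 0.02 m/s); the robot touches nothing.
It fails at once if A ball leaves the board ((z of ball0_center in the frame of board below 0 m or z of ball0_center in the frame of board above 0.075 m or x of ball0_center in the frame of board above 0.1 m or x of ball0_center in the frame of board below -0.1 m or y of ball0_center in the frame of board above 0.042 m or y of ball0_center in the frame of board below -0.042 m) or (z of ball1_center in the frame of board below 0 m or z of ball1_center in the frame of board above 0.075 m or x of ball1_center in the frame of board above 0.1 m or x of ball1_center in the frame of board below -0.1 m or y of ball1_center in the frame of board above 0.042 m or y of ball1_center in the frame of board below -0.042 m) or (z of ball2_center in the frame of board below 0 m or z of ball2_center in the frame of board above 0.075 m or x of ball2_center in the frame of board above 0.1 m or x of ball2_center in the frame of board below -0.1 m or y of ball2_center in the frame of board above 0.042 m or y of ball2_center in the frame of board below -0.042 m) or (z of ball3_center in the frame of board below 0 m or z of ball3_center in the frame of board above 0.075 m or x of ball3_center in the frame of board above 0.1 m or x of ball3_center in the frame of board below -0.1 m or y of ball3_center in the frame of board above 0.042 m or y of ball3_center in the frame of board below -0.042 m) or (z of ball4_center in the frame of board below 0 m or z of ball4_center in the frame of board above 0.075 m or x of ball4_center in the frame of board above 0.1 m or x of ball4_center in the frame of board below -0.1 m or y of ball4_center in the frame of board above 0.042 m or y of ball4_center in the frame of board below -0.042 m) or (z of ball5_center in the frame of board below 0 m or z of ball5_center in the frame of board above 0.075 m or x of ball5_center in the frame of board above 0.1 m or x of ball5_center in the frame of board below -0.1 m or y of ball5_center in the frame of board above 0.042 m or y of ball5_center in the frame of board below -0.042 m) or (z of ball6_center in the frame of board below 0 m or z of ball6_center in the frame of board above 0.075 m or x of ball6_center in the frame of board above 0.1 m or x of ball6_center in the frame of board below -0.1 m or y of ball6_center in the frame of board above 0.042 m or y of ball6_center in the frame of board below -0.042 m) or (z of ball7_center in the frame of board below 0 m or z of ball7_center in the frame of board above 0.075 m or x of ball7_center in the frame of board above 0.1 m or x of ball7_center in the frame of board below -0.1 m or y of ball7_center in the frame of board above 0.042 m or y of ball7_center in the frame of board below -0.042 m) or (z of ball8_center in the frame of board below 0 m or z of ball8_center in the frame of board above 0.075 m or x of ball8_center in the frame of board above 0.1 m or x of ball8_center in the frame of board below -0.1 m or y of ball8_center in the frame of board above 0.042 m or y of ball8_center in the frame of board below -0.042 m)).
It fails at once if A candle, the candle plate or the spatula is shifted by more than 25 mm or knocked over (distance of any of votive_a, votive_b, candle_plate, spatula from where it was at the start of the episode above 0.025 m or angle between any of votive_a, votive_b, candle_plate's own z axis and vertical above 0.5 rad).
It also fails if it takes over 67 s, if anything falls off the work surface, if the arm or the gripper's body presses on something with over 40 N, if the wrist force passes 120 N, or if a joint passes its speed limit or range.

## Working session

There is one attempt and no reset: what is moved stays moved. The work goes in short steps, Python scripts to look and compute and a shell command to move; the robot and the scene stay as the last step left them, time stands still between calls to the robot, and variables do not carry over. Pictures are saved under pics/ and viewed, at most 10 in all, crops included, and the job is handed in when it is done.

```bash
mkdir -p pics; python3 - <<'E'
from workcell import telemetry, optics
import cv2
o=telemetry.get_obs();print(o)
for n in("top","scene"):
    c=optics.camera(n);cv2.imwrite(f"pics/{n}0.png",c["color"][:,:,::-1]);print(c["K"],c["extrinsics"])
E
```

```text
{'time': 0.0, 'q': array([-6.35410088e+01,  5.01062828e+00,  1.00357218e+01,  9.50974078e+01,
       -1.30392140e-04,  9.00009238e+01]), 'qd': array([ 0.00790133, -0.09078846,  0.1331695 ,  0.10050322, -0.01061384,
       -0.03007857]), 'joint_efforts': array([-4.16048329e-05, -5.20384669e+01,  4.64803791e+01,  1.63753977e-02,
       -8.20728906e-05, -4.88488482e-06]), 'ee_pos': array([ 0.24496399, -0.49220512,  0.23059893]), 'tcp_rot': array([-1.79927686e+02,  1.31557984e-04,  2.64580675e+01]), 'wrist_force': array([ 0.64526036, -0.81947808,  1.34494   ]), 'torque': array([0.02381786, 0.02787737, 0.04268258]), 'grasp_force': 0.0, 'opening': 0.08528754490784016}
[[428.01398967   0.         321.66163827]
 [  0.         428.01398967 196.72684069]
 [  0.           0.           1.        ]] [[ 0.0039892  -0.98773295  0.15610158  0.35834387]
 [-0.99992068 -0.00580492 -0.01117757 -0.00645821]
 [ 0.01194661 -0.15604461 -0.98767776  1.13748112]
 [ 0.          0.          0.          1.        ]]
[[451.04275749   0.         313.34813243]
 [  0.         451.04275749 197.89892237]
 [  0.           0.           1.        ]] [[ 0.82102783  0.45802925 -0.34076753  0.99841351]
 [ 0.57080017 -0.66909743  0.47591574 -0.64879118]
 [-0.01002335 -0.58525023 -0.81079078  1.1579192 ]
 [ 0.          0.          0.          1.        ]]
```

View pics/top0.png

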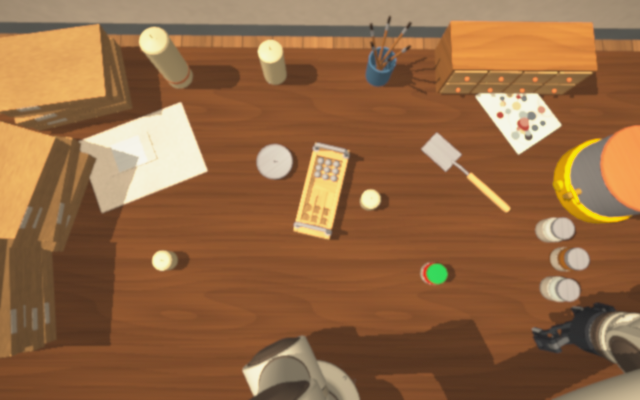

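View pics/scene0.png

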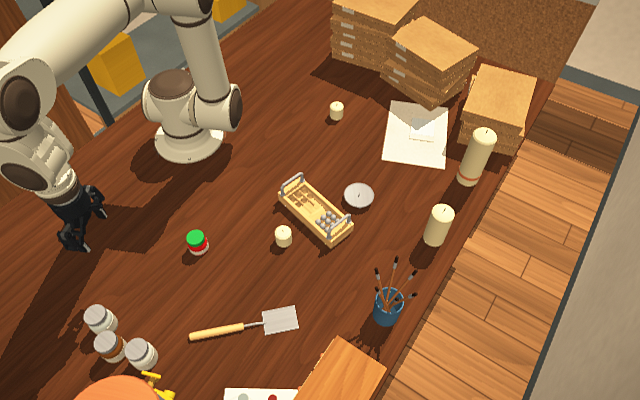

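The top view shows the board with its channel end far from the robot (balls at about (326,168)) and its pocket end near (313,233). The candle is at (371,200) and the plate at (275,161). I'll enlarge the board next.

```bash
python3 - <<'E'
import cv2
i=cv2.imread("pics/top0.png")[130:250,260:400]
cv2.imwrite("pics/c1.png",cv2.resize(i,None,fx=5,fy=5,interpolation=cv2.INTER_CUBIC))
E
cat > h.py <<'E'
import numpy as np
from workcell import telemetry, optics
K={};X={}
def load(n):
    c=optics.camera(n);return c["color"],c["K"],c["extrinsics"]
def ray(n,u,v,z):
    _,k,e=load(n)
    d=e[:3,:3]@np.linalg.solve(k,[u,v,1]);o=e[:3,3]
    return o+d*(z-o[2])/d[2]
E
```

```text
(no output)
```

View pics/c1.png

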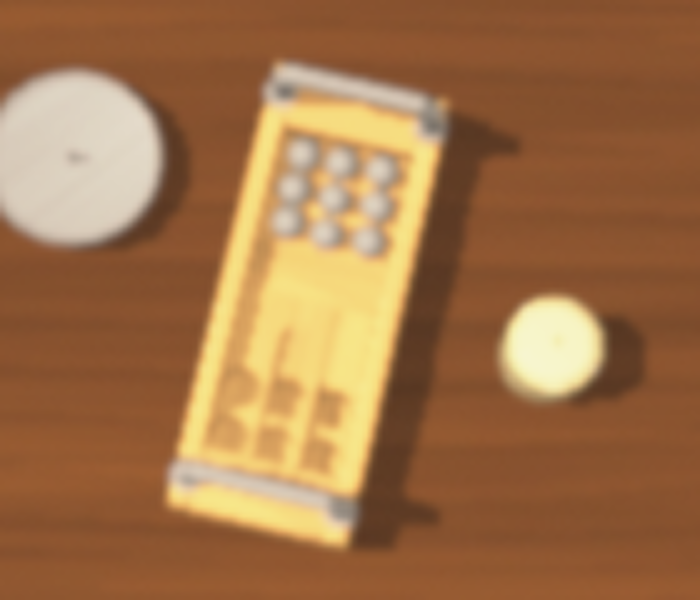

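The crop shows the channel bar centred near full-image (331.6,147.2) and the pocket bar near (312.6,226.6).

```bash
python3 - <<'E'
from h import *
a=ray("top",331.6,147.2,.08);b=ray("top",312.6,226.6,.08);d=b-a
print(a,b,np.linalg.norm(d),np.degrees(np.arctan2(d[1],d[0])))
print("votive",ray("top",371,199,.05),"plate",ray("top",275,161,.02))
print(np.linalg.norm(a[:2]),np.linalg.norm(b[:2]))
E
```

```text
[ 0.65342574 -0.04324826  0.08      ] [0.45053634 0.00369177 0.08      ] 0.2082485957292677 166.973372921798
votive [ 0.52504227 -0.14578741  0.05      ] plate [0.63098743 0.10611636 0.02      ]
0.6548554148421621 0.45055146351180897
```

```bash
cat >> h.py <<'E'
def plan(p,yaw,n,az_total=None):
    "constant tool-frame shift per row (tool vertical) to reach world p, yaw"
    o=telemetry.get_obs();q=o["ee_pos"];y0=o["tcp_rot"][2];dy=(yaw-y0+180)%360-180
    S=np.zeros((2,2))
    for k in range(n):
        a=np.radians(y0+dy*k/n);c,s=np.cos(a),np.sin(a)
        S+=np.array([[c,s],[s,-c]])
    t=np.linalg.solve(S,(np.array(p)-q)[:2])
    print("now",q.round(4),o["tcp_rot"].round(2),"row tx ty tz az",t.round(5),round((q[2]-p[2])/n,5),round(-dy/n,3))
E
python3 -c "
from h import *
plan([.6534,-.0432,.17],77,10)"
```

```text
now [ 0.245  -0.4923  0.231 ] [-179.97   -0.     26.46] row tx ty tz az [0.06268 0.00162] 0.0061 -5.054
```

```bash
R='[{"tx":0.0624,"ty":0.0016,"tz":0.006,"az":-5.05,"jaw":1},{"tx":0.0624,"ty":0.0016,"tz":0.006,"az":-5.05,"jaw":1},{"tx":0.0624,"ty":0.0016,"tz":0.006,"az":-5.05,"jaw":1},{"tx":0.0624,"ty":0.0016,"tz":0.006,"az":-5.05,"jaw":1}]' ; unset R
python3 -m handwheel '[{"tx":0.03,"ty":0.001,"tz":0.006,"az":-5,"jaw":1},{"tx":0.06,"ty":0.0016,"tz":0.006,"az":-5,"jaw":1},{"tx":0.06,"ty":0.0016,"tz":0.006,"az":-5,"jaw":1},{"tx":0.06,"ty":0.0016,"tz":0.006,"az":-5,"jaw":1},{"tx":0.06,"ty":0.0016,"tz":0.006,"az":-5,"jaw":1},{"tx":0.06,"ty":0.0016,"tz":0.006,"az":-5,"jaw":1},{"tx":0.06,"ty":0.0016,"tz":0.006,"az":-5,"jaw":1},{"tx":0.06,"ty":0.0016,"tz":0.006,"az":-5,"jaw":1},{"tx":0.06,"ty":0.0016,"tz":0.006,"az":-5,"jaw":1},{"tx":0.04,"ty":0.001,"tz":0.006,"az":-5,"jaw":1}]' 40
python3 -c "
from h import *
plan([.6534,-.0432,.125],77,6)"
```

```text
now [ 0.245  -0.4923  0.231 ] [-179.97   -0.     26.46] row tx ty tz az [ 0.10444 -0.00037] 0.01767 -8.424$[0]: bad value
```

```bash
python3 -m handwheel '[{"tx":0.03,"ty":0.001,"tz":0.006,"ax":0,"ay":0,"az":-5,"jaw":1},{"tx":0.06,"ty":0.0016,"tz":0.006,"ax":0,"ay":0,"az":-5,"jaw":1},{"tx":0.06,"ty":0.0016,"tz":0.006,"ax":0,"ay":0,"az":-5,"jaw":1},{"tx":0.06,"ty":0.0016,"tz":0.006,"ax":0,"ay":0,"az":-5,"jaw":1},{"tx":0.06,"ty":0.0016,"tz":0.006,"ax":0,"ay":0,"az":-5,"jaw":1},{"tx":0.06,"ty":0.0016,"tz":0.006,"ax":0,"ay":0,"az":-5,"jaw":1},{"tx":0.06,"ty":0.0016,"tz":0.006,"ax":0,"ay":0,"az":-5,"jaw":1},{"tx":0.06,"ty":0.0016,"tz":0.006,"ax":0,"ay":0,"az":-5,"jaw":1},{"tx":0.06,"ty":0.0016,"tz":0.006,"ax":0,"ay":0,"az":-5,"jaw":1},{"tx":0.04,"ty":0.001,"tz":0.006,"ax":0,"ay":0,"az":-5,"jaw":1}]' 40
python3 -c "
from h import *
plan([.6534,-.0432,.125],77,6)"
```

```text
time: 1.55
ee_pos: [0.6052, -0.0932, 0.1707]
tcp_rot: [-180.0, -0.0, 76.7]
wrist_force: [0.7, 0.2, -0.4]
opening: 0.0855
grasp_force: 0.0
now [ 0.6052 -0.0932  0.1707] [-1.7998e+02 -1.0000e-02  7.6720e+01] row tx ty tz az [0.00994 0.00592] 0.00762 -0.047
```

```bash
python3 -m handwheel '[{"tx":0.012,"ty":0.007,"tz":0.005,"ax":0,"ay":0,"az":-0.3,"jaw":1},{"tx":0.012,"ty":0.007,"tz":0.006,"ax":0,"ay":0,"az":0,"jaw":1},{"tx":0.012,"ty":0.007,"tz":0.006,"ax":0,"ay":0,"az":0,"jaw":1},{"tx":0.012,"ty":0.007,"tz":0.006,"ax":0,"ay":0,"az":0,"jaw":1},{"tx":0.0116,"ty":0.0075,"tz":0.006,"ax":0,"ay":0,"az":0,"jaw":1},{"tx":0,"ty":0,"tz":0.006,"ax":0,"ay":0,"az":0,"jaw":1},{"tx":0,"ty":0,"tz":0.006,"ax":0,"ay":0,"az":0,"jaw":1},{"tx":0,"ty":0,"tz":0.005,"ax":0,"ay":0,"az":0,"jaw":1},{"tx":0,"ty":0,"tz":0,"ax":0,"ay":0,"az":0,"jaw":1},{"tx":0,"ty":0,"tz":0,"ax":0,"ay":0,"az":0,"jaw":1}]' 40
python3 - <<'E'
from h import *
import cv2
plan([.6534,-.0432,.064],77,6)
t=load("top")[0][110:250,250:400];s=load("scene")[0][140:280,250:400]
cv2.imwrite("pics/c2.png",cv2.resize(np.hstack([t,s])[:,:,::-1],(800,373),interpolation=cv2.INTER_CUBIC))
E
```

```text
time: 2.8
ee_pos: [0.6526, -0.0461, 0.1256]
tcp_rot: [180.0, -0.0, 76.7]
wrist_force: [-0.6, 0.6, 0.2]
opening: 0.0851
grasp_force: 0.0
now [ 0.6526 -0.0461  0.1256] [179.98  -0.    76.74] row tx ty tz az [4.9e-04 1.0e-05] 0.01027 -0.043
```

View pics/c2.png

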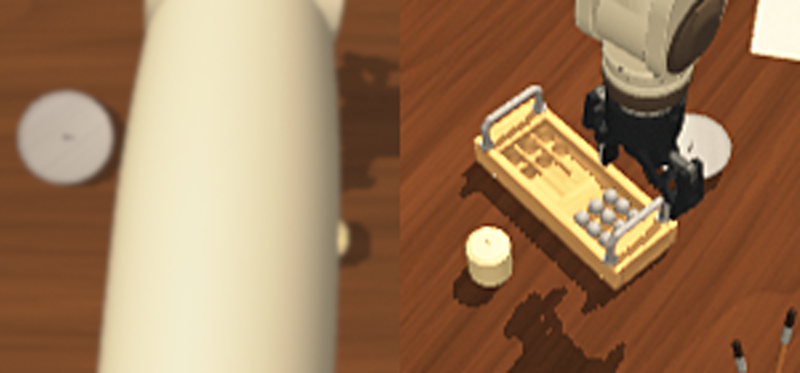

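The scene crop shows the open fingers above the channel bar, whose middle is near full-image (338.9,227). I'll check that against the projection.

```bash
python3 - <<'E'
from h import *
_,k,e=load("scene")
T=np.linalg.inv(e)
for p in([.6534,-.0432,.08],[.4505,.0037,.08]):
    c=T[:3,:3]@p+T[:3,3];print((k@c/c[2])[:2])
E
```

```text
[339.15084494 221.73373761]
[291.43895036 179.25204476]
```

```bash
python3 -m handwheel '[{"tx":0.003,"ty":0,"tz":0.012,"ax":0,"ay":0,"az":-0.3,"jaw":1},{"tx":0,"ty":0,"tz":0.015,"ax":0,"ay":0,"az":0,"jaw":1},{"tx":0,"ty":0,"tz":0.015,"ax":0,"ay":0,"az":0,"jaw":1},{"tx":0,"ty":0,"tz":0.013,"ax":0,"ay":0,"az":0,"jaw":1},{"tx":0,"ty":0,"tz":0.007,"ax":0,"ay":0,"az":0,"jaw":0.3},{"tx":0,"ty":0,"tz":0,"ax":0,"ay":0,"az":0,"jaw":-0.2},{"tx":0,"ty":0,"tz":0,"ax":0,"ay":0,"az":0,"jaw":-0.5},{"tx":0,"ty":0,"tz":0,"ax":0,"ay":0,"az":0,"jaw":-0.7},{"tx":0,"ty":0,"tz":0,"ax":0,"ay":0,"az":0,"jaw":-1},{"tx":0,"ty":0,"tz":0,"ax":0,"ay":0,"az":0,"jaw":-1}]' 40
python3 - <<'E'
import numpy as np
r=np.hypot(.224,.08);a=np.arctan2(.08,.224)
for t in(5,10,12,16,20,25,30,33):
    x=a+np.radians(t);print(t,"ty",round(-(.224-r*np.cos(x)),4),"tz",round(.08-r*np.sin(x),4))
E
```

```text
time: 4.2
ee_pos: [0.6536, -0.0429, 0.064]
tcp_rot: [179.9, -0.0, 77.1]
wrist_force: [-1.6, -0.0, 4.6]
opening: 0.0082
grasp_force: 39.1
5 ty -0.0078 tz -0.0192
10 ty -0.0173 tz -0.0377
12 ty -0.0215 tz -0.0448
16 ty -0.0307 tz -0.0586
20 ty -0.0409 tz -0.0718
25 ty -0.0548 tz -0.0872
30 ty -0.07 tz -0.1013
33 ty -0.0797 tz -0.1091
```

```bash
python3 -m handwheel '[{"tx":0,"ty":-0.0015,"tz":-0.0038,"ax":0,"ay":0,"az":0,"jaw":-1},{"tx":0,"ty":-0.0015,"tz":-0.0038,"ax":0,"ay":0,"az":0,"jaw":-1},{"tx":0,"ty":-0.0016,"tz":-0.0038,"ax":0,"ay":0,"az":0,"jaw":-1},{"tx":0,"ty":-0.0016,"tz":-0.0039,"ax":0,"ay":0,"az":0,"jaw":-1},{"tx":0,"ty":-0.0016,"tz":-0.0039,"ax":0,"ay":0,"az":0,"jaw":-1},{"tx":0,"ty":-0.0018,"tz":-0.0037,"ax":0,"ay":0,"az":0,"jaw":-1},{"tx":0,"ty":-0.0019,"tz":-0.0037,"ax":0,"ay":0,"az":0,"jaw":-1},{"tx":0,"ty":-0.0019,"tz":-0.0037,"ax":0,"ay":0,"az":0,"jaw":-1},{"tx":0,"ty":-0.0019,"tz":-0.0037,"ax":0,"ay":0,"az":0,"jaw":-1},{"tx":0,"ty":-0.002,"tz":-0.0037,"ax":0,"ay":0,"az":0,"jaw":-1}]' 40
python3 - <<'E'
from h import *
import cv2
s=load("scene")[0][140:280,250:400]
cv2.imwrite("pics/c3.png",cv2.resize(s[:,:,::-1],(600,560),interpolation=cv2.INTER_CUBIC))
E
```

```text
time: 5.45
ee_pos: [0.6363, -0.039, 0.1012]
tcp_rot: [-180.0, -0.0, 77.1]
wrist_force: [0.4, 0.4, -5.6]
opening: 0.0082
grasp_force: 38.8
```

View pics/c3.png

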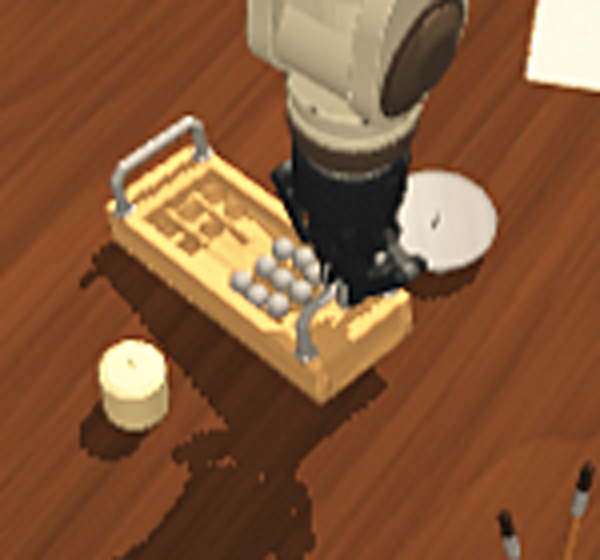

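The picture shows the channel end lifted about 10° with all nine balls still in the channel. I'll raise it slowly from here, at about 5°/s.

```bash
python3 -m handwheel '[{"tx":0,"ty":-0.0013,"tz":-0.0021,"ax":0,"ay":0,"az":0,"jaw":-1},{"tx":0,"ty":-0.0013,"tz":-0.0021,"ax":0,"ay":0,"az":0,"jaw":-1},{"tx":0,"ty":-0.0013,"tz":-0.0021,"ax":0,"ay":0,"az":0,"jaw":-1},{"tx":0,"ty":-0.0013,"tz":-0.0021,"ax":0,"ay":0,"az":0,"jaw":-1},{"tx":0,"ty":-0.0013,"tz":-0.0021,"ax":0,"ay":0,"az":0,"jaw":-1},{"tx":0,"ty":-0.0014,"tz":-0.0021,"ax":0,"ay":0,"az":0,"jaw":-1},{"tx":0,"ty":-0.0014,"tz":-0.0021,"ax":0,"ay":0,"az":0,"jaw":-1},{"tx":0,"ty":-0.0014,"tz":-0.0021,"ax":0,"ay":0,"az":0,"jaw":-1},{"tx":0,"ty":-0.0014,"tz":-0.0021,"ax":0,"ay":0,"az":0,"jaw":-1},{"tx":0,"ty":-0.0014,"tz":-0.0021,"ax":0,"ay":0,"az":0,"jaw":-1}]' 40
python3 -m handwheel '[{"tx":0,"ty":-0.0015,"tz":-0.002,"ax":0,"ay":0,"az":0,"jaw":-1},{"tx":0,"ty":-0.0015,"tz":-0.002,"ax":0,"ay":0,"az":0,"jaw":-1},{"tx":0,"ty":-0.0015,"tz":-0.002,"ax":0,"ay":0,"az":0,"jaw":-1},{"tx":0,"ty":-0.0015,"tz":-0.002,"ax":0,"ay":0,"az":0,"jaw":-1},{"tx":0,"ty":-0.0015,"tz":-0.002,"ax":0,"ay":0,"az":0,"jaw":-1},{"tx":0,"ty":-0.0015,"tz":-0.0019,"ax":0,"ay":0,"az":0,"jaw":-1},{"tx":0,"ty":-0.0016,"tz":-0.0019,"ax":0,"ay":0,"az":0,"jaw":-1},{"tx":0,"ty":-0.0016,"tz":-0.0019,"ax":0,"ay":0,"az":0,"jaw":-1},{"tx":0,"ty":-0.0016,"tz":-0.0019,"ax":0,"ay":0,"az":0,"jaw":-1},{"tx":0,"ty":-0.0016,"tz":-0.0019,"ax":0,"ay":0,"az":0,"jaw":-1}]' 40
python3 - <<'E'
from h import *
import cv2
s=load("scene")[0][120:260,250:400]
cv2.imwrite("pics/c4.png",cv2.resize(s[:,:,::-1],(600,560),interpolation=cv2.INTER_CUBIC))
E
```

```text
time: 6.75
ee_pos: [0.6232, -0.036, 0.1221]
tcp_rot: [-180.0, -0.0, 77.1]
wrist_force: [1.6, 0.1, -2.5]
opening: 0.0087
grasp_force: 39.1
time: 8.0
ee_pos: [0.6082, -0.0326, 0.1416]
tcp_rot: [-180.0, 0.0, 77.1]
wrist_force: [2.1, -0.2, -2.8]
opening: 0.0087
grasp_force: 39.0
```

View pics/c4.png

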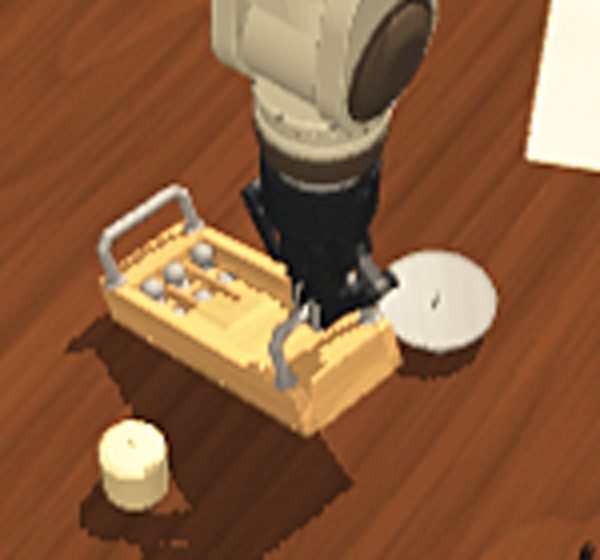

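The board is at about 22°. Three spares lie on the last row at zoomed (152,287), (175,271) and (203,252), the first-row pockets look filled, and the channel looks empty. I'll raise it to 28° to be sure and look again.

```bash
python3 -m handwheel '[{"tx":0,"ty":-0.0017,"tz":-0.0018,"ax":0,"ay":0,"az":0,"jaw":-1},{"tx":0,"ty":-0.0017,"tz":-0.0018,"ax":0,"ay":0,"az":0,"jaw":-1},{"tx":0,"ty":-0.0017,"tz":-0.0018,"ax":0,"ay":0,"az":0,"jaw":-1},{"tx":0,"ty":-0.0017,"tz":-0.0018,"ax":0,"ay":0,"az":0,"jaw":-1},{"tx":0,"ty":-0.0018,"tz":-0.0017,"ax":0,"ay":0,"az":0,"jaw":-1},{"tx":0,"ty":-0.0018,"tz":-0.0017,"ax":0,"ay":0,"az":0,"jaw":-1},{"tx":0,"ty":-0.0018,"tz":-0.0017,"ax":0,"ay":0,"az":0,"jaw":-1},{"tx":0,"ty":-0.0018,"tz":-0.0017,"ax":0,"ay":0,"az":0,"jaw":-1},{"tx":0,"ty":0,"tz":0,"ax":0,"ay":0,"az":0,"jaw":-1},{"tx":0,"ty":0,"tz":0,"ax":0,"ay":0,"az":0,"jaw":-1}]' 40
python3 - <<'E'
from h import *
import cv2
s=load("scene")[0][150:250,260:360]
cv2.imwrite("pics/c5.png",cv2.resize(s[:,:,::-1],(600,600),interpolation=cv2.INTER_CUBIC))
E
```

```text
time: 9.3
ee_pos: [0.5947, -0.0295, 0.1555]
tcp_rot: [180.0, 0.0, 77.1]
wrist_force: [3.0, -0.2, -1.9]
opening: 0.0083
grasp_force: 39.1
```

View pics/c5.png

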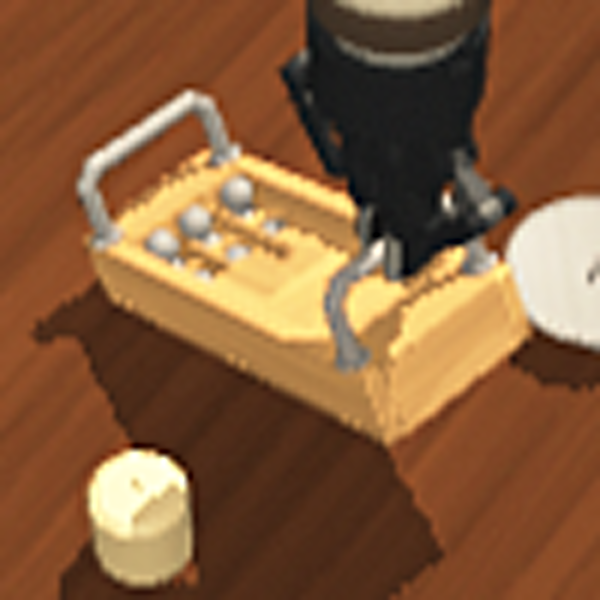

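All three first-row pockets are filled, three spares lie on the last row, and the channel is empty. Now I'll lower it.

```bash
python3 -m handwheel '[{"tx":0,"ty":0.0028,"tz":0.0028,"ax":0,"ay":0,"az":0,"jaw":-1},{"tx":0,"ty":0.0028,"tz":0.0028,"ax":0,"ay":0,"az":0,"jaw":-1},{"tx":0,"ty":0.0028,"tz":0.0029,"ax":0,"ay":0,"az":0,"jaw":-1},{"tx":0,"ty":0.0028,"tz":0.0029,"ax":0,"ay":0,"az":0,"jaw":-1},{"tx":0,"ty":0.0027,"tz":0.0029,"ax":0,"ay":0,"az":0,"jaw":-1},{"tx":0,"ty":0.0027,"tz":0.003,"ax":0,"ay":0,"az":0,"jaw":-1},{"tx":0,"ty":0.0027,"tz":0.003,"ax":0,"ay":0,"az":0,"jaw":-1},{"tx":0,"ty":0.0026,"tz":0.003,"ax":0,"ay":0,"az":0,"jaw":-1},{"tx":0,"ty":0.0026,"tz":0.0031,"ax":0,"ay":0,"az":0,"jaw":-1},{"tx":0,"ty":0.0026,"tz":0.0031,"ax":0,"ay":0,"az":0,"jaw":-1}]' 40
python3 -m handwheel '[{"tx":0,"ty":0.0022,"tz":0.0031,"ax":0,"ay":0,"az":0,"jaw":-1},{"tx":0,"ty":0.0022,"tz":0.0031,"ax":0,"ay":0,"az":0,"jaw":-1},{"tx":0,"ty":0.0021,"tz":0.0031,"ax":0,"ay":0,"az":0,"jaw":-1},{"tx":0,"ty":0.0021,"tz":0.0031,"ax":0,"ay":0,"az":0,"jaw":-1},{"tx":0,"ty":0.002,"tz":0.0032,"ax":0,"ay":0,"az":0,"jaw":-1},{"tx":0,"ty":0.002,"tz":0.0032,"ax":0,"ay":0,"az":0,"jaw":-1},{"tx":0,"ty":0.0019,"tz":0.0032,"ax":0,"ay":0,"az":0,"jaw":-1},{"tx":0,"ty":0.0018,"tz":0.0032,"ax":0,"ay":0,"az":0,"jaw":-1},{"tx":0,"ty":0.0018,"tz":0.0032,"ax":0,"ay":0,"az":0,"jaw":-1},{"tx":0,"ty":0.0017,"tz":0.0032,"ax":0,"ay":0,"az":0,"jaw":-1}]' 40
python3 -c "
from h import *
plan([.6536,-.0429,.064],77.1,9)"
```

```text
time: 10.6
ee_pos: [0.6211, -0.0356, 0.1256]
tcp_rot: [-180.0, 0.0, 77.1]
wrist_force: [-2.5, 0.6, -3.7]
opening: 0.0082
grasp_force: 38.9
time: 11.85
ee_pos: [0.6405, -0.04, 0.0942]
tcp_rot: [-180.0, 0.0, 77.1]
wrist_force: [-1.9, 0.4, -3.9]
opening: 0.0082
grasp_force: 38.9
now [ 0.6405 -0.04    0.0942] [-180.      0.     77.06] row tx ty tz az [1.00e-05 1.49e-03] 0.00335 -0.005
```

```bash
python3 -m handwheel '[{"tx":0,"ty":0.0016,"tz":0.0033,"ax":0,"ay":0,"az":0,"jaw":-1},{"tx":0,"ty":0.0016,"tz":0.0033,"ax":0,"ay":0,"az":0,"jaw":-1},{"tx":0,"ty":0.0015,"tz":0.0033,"ax":0,"ay":0,"az":0,"jaw":-1},{"tx":0,"ty":0.0015,"tz":0.0033,"ax":0,"ay":0,"az":0,"jaw":-1},{"tx":0,"ty":0.0014,"tz":0.0033,"ax":0,"ay":0,"az":0,"jaw":-1},{"tx":0,"ty":0.0014,"tz":0.0033,"ax":0,"ay":0,"az":0,"jaw":-1},{"tx":0,"ty":0.0014,"tz":0.0033,"ax":0,"ay":0,"az":0,"jaw":-1},{"tx":0,"ty":0.0013,"tz":0.0033,"ax":0,"ay":0,"az":0,"jaw":-1},{"tx":0,"ty":0.0012,"tz":0.0032,"ax":0,"ay":0,"az":0,"jaw":-1},{"tx":0,"ty":0,"tz":0,"ax":0,"ay":0,"az":0,"jaw":-1}]' 40

```

```text
time: 13.1
ee_pos: [0.6529, -0.0428, 0.0672]
tcp_rot: [179.9, -0.0, 77.1]
wrist_force: [-9.8, 2.1, 12.8]
opening: 0.0082
grasp_force: 40.8
```

```bash
python3 -m handwheel '[{"tx":0,"ty":0,"tz":0,"ax":0,"ay":0,"az":0,"jaw":-0.7},{"tx":0,"ty":0,"tz":0,"ax":0,"ay":0,"az":0,"jaw":-0.4},{"tx":0,"ty":0,"tz":0,"ax":0,"ay":0,"az":0,"jaw":0},{"tx":0,"ty":0,"tz":0,"ax":0,"ay":0,"az":0,"jaw":0.5},{"tx":0,"ty":0,"tz":0,"ax":0,"ay":0,"az":0,"jaw":1},{"tx":0,"ty":0,"tz":-0.008,"ax":0,"ay":0,"az":0,"jaw":1},{"tx":0,"ty":0,"tz":-0.015,"ax":0,"ay":0,"az":0,"jaw":1},{"tx":0,"ty":0,"tz":-0.02,"ax":0,"ay":0,"az":0,"jaw":1},{"tx":0,"ty":0,"tz":-0.02,"ax":0,"ay":0,"az":0,"jaw":1},{"tx":0,"ty":0,"tz":-0.015,"ax":0,"ay":0,"az":0,"jaw":1}]' 40
python3 - <<'E'
from h import *
import cv2
plan([.4505,.0037,.15],77.1,9)
s=load("scene")[0][150:250,260:380]
cv2.imwrite("pics/c6.png",cv2.resize(s[:,:,::-1],(720,600),interpolation=cv2.INTER_CUBIC))
E
```

```text
time: 14.35
ee_pos: [0.6533, -0.0429, 0.145]
tcp_rot: [179.9, -0.0, 77.1]
wrist_force: [0.4, -0.5, -0.6]
opening: 0.0856
grasp_force: 0.0
now [ 0.6533 -0.0429  0.145 ] [ 1.7989e+02 -2.0000e-02  7.7060e+01] row tx ty tz az [ 1.000e-05 -2.313e-02] -0.00056 -0.005
```

View pics/c6.png

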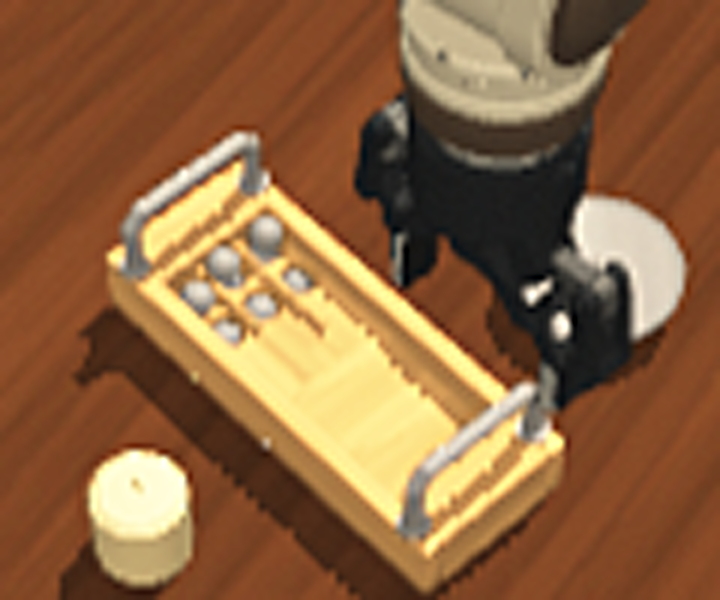

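The board is flat, all six pockets are filled, three spares lie on the last row and the channel is empty. The pocket bar's middle is at full-image (292,178.7), so the board has not moved. I'll go to that handle next.

```bash
python3 -m handwheel '[{"tx":0,"ty":-0.012,"tz":0,"ax":0,"ay":0,"az":0,"jaw":1},{"tx":0,"ty":-0.028,"tz":0,"ax":0,"ay":0,"az":0,"jaw":1},{"tx":0,"ty":-0.034,"tz":0,"ax":0,"ay":0,"az":0,"jaw":1},{"tx":0,"ty":-0.034,"tz":0,"ax":0,"ay":0,"az":0,"jaw":1},{"tx":0,"ty":-0.034,"tz":0,"ax":0,"ay":0,"az":0,"jaw":1},{"tx":0,"ty":-0.034,"tz":0,"ax":0,"ay":0,"az":0,"jaw":1},{"tx":0,"ty":-0.022,"tz":0,"ax":0,"ay":0,"az":0,"jaw":1},{"tx":0,"ty":-0.01,"tz":0.005,"ax":0,"ay":0,"az":0,"jaw":1},{"tx":0,"ty":0,"tz":0.005,"ax":0,"ay":0,"az":0,"jaw":1},{"tx":0,"ty":0,"tz":0,"ax":0,"ay":0,"az":0,"jaw":1}]' 40
python3 -c "
from h import *
plan([.4505,.0037,.063],77.1,10)"
```

```text
time: 15.65
ee_pos: [0.4503, 0.0036, 0.1319]
tcp_rot: [-179.9, 0.0, 77.1]
wrist_force: [0.3, -0.9, 0.3]
opening: 0.0851
grasp_force: 0.0
now [0.4503 0.0036 0.1319] [-1.7994e+02  2.0000e-02  7.7050e+01] row tx ty tz az [1.e-05 1.e-05] 0.00689 -0.005
```

```bash
python3 -m handwheel '[{"tx":0,"ty":0,"tz":0.012,"ax":0,"ay":0,"az":0,"jaw":1},{"tx":0,"ty":0,"tz":0.018,"ax":0,"ay":0,"az":0,"jaw":1},{"tx":0,"ty":0,"tz":0.018,"ax":0,"ay":0,"az":0,"jaw":1},{"tx":0,"ty":0,"tz":0.014,"ax":0,"ay":0,"az":0,"jaw":1},{"tx":0,"ty":0,"tz":0.006,"ax":0,"ay":0,"az":0,"jaw":0.3},{"tx":0,"ty":0,"tz":0,"ax":0,"ay":0,"az":0,"jaw":-0.2},{"tx":0,"ty":0,"tz":0,"ax":0,"ay":0,"az":0,"jaw":-0.5},{"tx":0,"ty":0,"tz":0,"ax":0,"ay":0,"az":0,"jaw":-0.7},{"tx":0,"ty":0,"tz":0,"ax":0,"ay":0,"az":0,"jaw":-1},{"tx":0,"ty":0,"tz":0,"ax":0,"ay":0,"az":0,"jaw":-1}]' 50

```

```text
time: 16.9
ee_pos: [0.4504, 0.0037, 0.0654]
tcp_rot: [180.0, -0.0, 77.1]
wrist_force: [-1.1, 0.0, 5.8]
opening: 0.0083
grasp_force: 48.9
```

```bash
python3 -m handwheel '[{"tx":0,"ty":0.0015,"tz":-0.0038,"ax":0,"ay":0,"az":0,"jaw":-1},{"tx":0,"ty":0.0015,"tz":-0.0038,"ax":0,"ay":0,"az":0,"jaw":-1},{"tx":0,"ty":0.0016,"tz":-0.0038,"ax":0,"ay":0,"az":0,"jaw":-1},{"tx":0,"ty":0.0016,"tz":-0.0039,"ax":0,"ay":0,"az":0,"jaw":-1},{"tx":0,"ty":0.0016,"tz":-0.0039,"ax":0,"ay":0,"az":0,"jaw":-1},{"tx":0,"ty":0.0018,"tz":-0.0037,"ax":0,"ay":0,"az":0,"jaw":-1},{"tx":0,"ty":0.0019,"tz":-0.0037,"ax":0,"ay":0,"az":0,"jaw":-1},{"tx":0,"ty":0.0019,"tz":-0.0037,"ax":0,"ay":0,"az":0,"jaw":-1},{"tx":0,"ty":0.0019,"tz":-0.0037,"ax":0,"ay":0,"az":0,"jaw":-1},{"tx":0,"ty":0.002,"tz":-0.0037,"ax":0,"ay":0,"az":0,"jaw":-1}]' 50
python3 -m handwheel '[{"tx":0,"ty":0.0017,"tz":-0.0028,"ax":0,"ay":0,"az":0,"jaw":-1},{"tx":0,"ty":0.0017,"tz":-0.0028,"ax":0,"ay":0,"az":0,"jaw":-1},{"tx":0,"ty":0.0018,"tz":-0.0028,"ax":0,"ay":0,"az":0,"jaw":-1},{"tx":0,"ty":0.0018,"tz":-0.0028,"ax":0,"ay":0,"az":0,"jaw":-1},{"tx":0,"ty":0.0018,"tz":-0.0028,"ax":0,"ay":0,"az":0,"jaw":-1},{"tx":0,"ty":0.0018,"tz":-0.0028,"ax":0,"ay":0,"az":0,"jaw":-1},{"tx":0,"ty":0.0019,"tz":-0.0027,"ax":0,"ay":0,"az":0,"jaw":-1},{"tx":0,"ty":0.0019,"tz":-0.0027,"ax":0,"ay":0,"az":0,"jaw":-1},{"tx":0,"ty":0.0019,"tz":-0.0027,"ax":0,"ay":0,"az":0,"jaw":-1},{"tx":0,"ty":0.002,"tz":-0.0027,"ax":0,"ay":0,"az":0,"jaw":-1}]' 50
python3 -m handwheel '[{"tx":0,"ty":0.0021,"tz":-0.0026,"ax":0,"ay":0,"az":0,"jaw":-1},{"tx":0,"ty":0.0021,"tz":-0.0026,"ax":0,"ay":0,"az":0,"jaw":-1},{"tx":0,"ty":0.0022,"tz":-0.0025,"ax":0,"ay":0,"az":0,"jaw":-1},{"tx":0,"ty":0.0022,"tz":-0.0025,"ax":0,"ay":0,"az":0,"jaw":-1},{"tx":0,"ty":0.0022,"tz":-0.0025,"ax":0,"ay":0,"az":0,"jaw":-1},{"tx":0,"ty":0.0022,"tz":-0.0025,"ax":0,"ay":0,"az":0,"jaw":-1},{"tx":0,"ty":0.0022,"tz":-0.0024,"ax":0,"ay":0,"az":0,"jaw":-1},{"tx":0,"ty":0.0023,"tz":-0.0024,"ax":0,"ay":0,"az":0,"jaw":-1},{"tx":0,"ty":0.0023,"tz":-0.0024,"ax":0,"ay":0,"az":0,"jaw":-1},{"tx":0,"ty":0.0023,"tz":-0.0024,"ax":0,"ay":0,"az":0,"jaw":-1}]' 50
python3 -m handwheel '[{"tx":0,"ty":0.0024,"tz":-0.0023,"ax":0,"ay":0,"az":0,"jaw":-1},{"tx":0,"ty":0.0024,"tz":-0.0023,"ax":0,"ay":0,"az":0,"jaw":-1},{"tx":0,"ty":0.0025,"tz":-0.0022,"ax":0,"ay":0,"az":0,"jaw":-1},{"tx":0,"ty":0.0025,"tz":-0.0022,"ax":0,"ay":0,"az":0,"jaw":-1},{"tx":0,"ty":0.0025,"tz":-0.0022,"ax":0,"ay":0,"az":0,"jaw":-1},{"tx":0,"ty":0.0025,"tz":-0.0021,"ax":0,"ay":0,"az":0,"jaw":-1},{"tx":0,"ty":0.0026,"tz":-0.0021,"ax":0,"ay":0,"az":0,"jaw":-1},{"tx":0,"ty":0.0026,"tz":-0.0021,"ax":0,"ay":0,"az":0,"jaw":-1},{"tx":0,"ty":0.0026,"tz":-0.002,"ax":0,"ay":0,"az":0,"jaw":-1},{"tx":0,"ty":0.0026,"tz":-0.002,"ax":0,"ay":0,"az":0,"jaw":-1}]' 50
python3 - <<'E'
from h import *
import cv2
s=load("scene")[0][140:260,250:400]
cv2.imwrite("pics/c7.png",cv2.resize(s[:,:,::-1],(750,600),interpolation=cv2.INTER_CUBIC))
E
```

```text
time: 18.15
ee_pos: [0.4672, -0.0002, 0.1027]
tcp_rot: [180.0, 0.0, 77.1]
wrist_force: [-0.8, 0.2, -5.4]
opening: 0.0077
grasp_force: 48.5
time: 19.4
ee_pos: [0.485, -0.0043, 0.1302]
tcp_rot: [-180.0, 0.0, 77.1]
wrist_force: [-1.3, 0.5, -5.6]
opening: 0.008
grasp_force: 48.6
time: 20.65
ee_pos: [0.5067, -0.0092, 0.1551]
tcp_rot: [180.0, -0.0, 77.1]
wrist_force: [-1.9, -0.2, -6.3]
opening: 0.0081
grasp_force: 48.6
time: 21.9
ee_pos: [0.5311, -0.0149, 0.1766]
tcp_rot: [-180.0, -0.0, 77.1]
wrist_force: [-2.7, 0.4, -4.0]
opening: 0.0082
grasp_force: 49.1
```

View pics/c7.png

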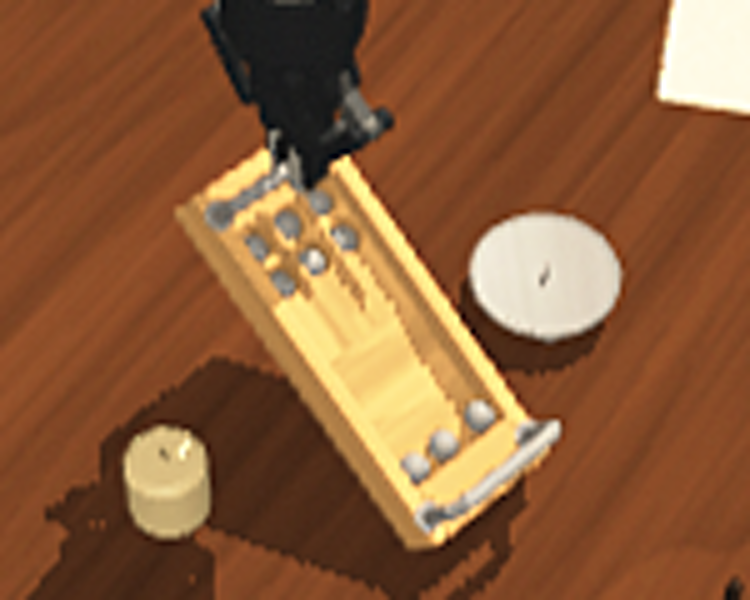

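Three spares are in the channel at zoomed (417,466), (443,445) and (480,416), and all six pockets are filled. Lowering by the reverse path.

```bash
python3 -m handwheel '[{"tx":0,"ty":-0.0026,"tz":0.002,"ax":0,"ay":0,"az":0,"jaw":-1},{"tx":0,"ty":-0.0026,"tz":0.002,"ax":0,"ay":0,"az":0,"jaw":-1},{"tx":0,"ty":-0.0026,"tz":0.0021,"ax":0,"ay":0,"az":0,"jaw":-1},{"tx":0,"ty":-0.0026,"tz":0.0021,"ax":0,"ay":0,"az":0,"jaw":-1},{"tx":0,"ty":-0.0025,"tz":0.0021,"ax":0,"ay":0,"az":0,"jaw":-1},{"tx":0,"ty":-0.0025,"tz":0.0022,"ax":0,"ay":0,"az":0,"jaw":-1},{"tx":0,"ty":-0.0025,"tz":0.0022,"ax":0,"ay":0,"az":0,"jaw":-1},{"tx":0,"ty":-0.0025,"tz":0.0022,"ax":0,"ay":0,"az":0,"jaw":-1},{"tx":0,"ty":-0.0024,"tz":0.0023,"ax":0,"ay":0,"az":0,"jaw":-1},{"tx":0,"ty":-0.0024,"tz":0.0023,"ax":0,"ay":0,"az":0,"jaw":-1}]' 50
python3 -m handwheel '[{"tx":0,"ty":-0.0023,"tz":0.0024,"ax":0,"ay":0,"az":0,"jaw":-1},{"tx":0,"ty":-0.0023,"tz":0.0024,"ax":0,"ay":0,"az":0,"jaw":-1},{"tx":0,"ty":-0.0023,"tz":0.0024,"ax":0,"ay":0,"az":0,"jaw":-1},{"tx":0,"ty":-0.0022,"tz":0.0024,"ax":0,"ay":0,"az":0,"jaw":-1},{"tx":0,"ty":-0.0022,"tz":0.0025,"ax":0,"ay":0,"az":0,"jaw":-1},{"tx":0,"ty":-0.0022,"tz":0.0025,"ax":0,"ay":0,"az":0,"jaw":-1},{"tx":0,"ty":-0.0022,"tz":0.0025,"ax":0,"ay":0,"az":0,"jaw":-1},{"tx":0,"ty":-0.0022,"tz":0.0025,"ax":0,"ay":0,"az":0,"jaw":-1},{"tx":0,"ty":-0.0021,"tz":0.0026,"ax":0,"ay":0,"az":0,"jaw":-1},{"tx":0,"ty":-0.0021,"tz":0.0026,"ax":0,"ay":0,"az":0,"jaw":-1}]' 50
python3 -m handwheel '[{"tx":0,"ty":-0.002,"tz":0.0027,"ax":0,"ay":0,"az":0,"jaw":-1},{"tx":0,"ty":-0.0019,"tz":0.0027,"ax":0,"ay":0,"az":0,"jaw":-1},{"tx":0,"ty":-0.0019,"tz":0.0027,"ax":0,"ay":0,"az":0,"jaw":-1},{"tx":0,"ty":-0.0019,"tz":0.0027,"ax":0,"ay":0,"az":0,"jaw":-1},{"tx":0,"ty":-0.0018,"tz":0.0028,"ax":0,"ay":0,"az":0,"jaw":-1},{"tx":0,"ty":-0.0018,"tz":0.0028,"ax":0,"ay":0,"az":0,"jaw":-1},{"tx":0,"ty":-0.0018,"tz":0.0028,"ax":0,"ay":0,"az":0,"jaw":-1},{"tx":0,"ty":-0.0018,"tz":0.0028,"ax":0,"ay":0,"az":0,"jaw":-1},{"tx":0,"ty":-0.0017,"tz":0.0028,"ax":0,"ay":0,"az":0,"jaw":-1},{"tx":0,"ty":-0.0017,"tz":0.0028,"ax":0,"ay":0,"az":0,"jaw":-1}]' 50
python3 -m handwheel '[{"tx":0,"ty":-0.002,"tz":0.0037,"ax":0,"ay":0,"az":0,"jaw":-1},{"tx":0,"ty":-0.0019,"tz":0.0037,"ax":0,"ay":0,"az":0,"jaw":-1},{"tx":0,"ty":-0.0019,"tz":0.0037,"ax":0,"ay":0,"az":0,"jaw":-1},{"tx":0,"ty":-0.0019,"tz":0.0037,"ax":0,"ay":0,"az":0,"jaw":-1},{"tx":0,"ty":-0.0018,"tz":0.0037,"ax":0,"ay":0,"az":0,"jaw":-1},{"tx":0,"ty":-0.0016,"tz":0.0038,"ax":0,"ay":0,"az":0,"jaw":-1},{"tx":0,"ty":-0.0016,"tz":0.0038,"ax":0,"ay":0,"az":0,"jaw":-1},{"tx":0,"ty":-0.0016,"tz":0.0036,"ax":0,"ay":0,"az":0,"jaw":-1},{"tx":0,"ty":-0.0015,"tz":0.0025,"ax":0,"ay":0,"az":0,"jaw":-1},{"tx":0,"ty":-0.0015,"tz":0.002,"ax":0,"ay":0,"az":0,"jaw":-1}]' 50
```

```text
time: 23.2
ee_pos: [0.5062, -0.0091, 0.1549]
tcp_rot: [-180.0, -0.0, 77.1]
wrist_force: [-0.2, 0.4, -4.6]
opening: 0.0079
grasp_force: 48.9
time: 24.45
ee_pos: [0.4849, -0.0043, 0.1298]
tcp_rot: [180.0, 0.0, 77.1]
wrist_force: [1.3, 0.4, -4.4]
opening: 0.0074
grasp_force: 48.6
time: 25.7
ee_pos: [0.467, -0.0001, 0.1024]
tcp_rot: [180.0, -0.0, 77.1]
wrist_force: [-1.3, 0.4, -2.7]
opening: 0.0077
grasp_force: 48.7
time: 26.95
ee_pos: [0.4516, 0.0034, 0.0699]
tcp_rot: [179.8, -0.0, 77.0]
wrist_force: [3.0, -4.3, 15.1]
opening: 0.008
grasp_force: 50.7
```

```bash
python3 -m handwheel '[{"tx":0,"ty":0,"tz":-0.001,"ax":0,"ay":0,"az":0,"jaw":-1},{"tx":0,"ty":0,"tz":0,"ax":0,"ay":0,"az":0,"jaw":-0.7},{"tx":0,"ty":0,"tz":0,"ax":0,"ay":0,"az":0,"jaw":-0.3},{"tx":0,"ty":0,"tz":0,"ax":0,"ay":0,"az":0,"jaw":0.3},{"tx":0,"ty":0,"tz":0,"ax":0,"ay":0,"az":0,"jaw":1},{"tx":0,"ty":0,"tz":-0.008,"ax":0,"ay":0,"az":0,"jaw":1},{"tx":0,"ty":0,"tz":-0.02,"ax":0,"ay":0,"az":0,"jaw":1},{"tx":0,"ty":0,"tz":-0.03,"ax":0,"ay":0,"az":0,"jaw":1},{"tx":0,"ty":0,"tz":-0.03,"ax":0,"ay":0,"az":0,"jaw":1},{"tx":0,"ty":0,"tz":-0.03,"ax":0,"ay":0,"az":0,"jaw":1}]' 50
python3 - <<'E'
from h import *
import cv2
s=load("scene")[0][140:260,250:400]
cv2.imwrite("pics/c8.png",cv2.resize(s[:,:,::-1],(750,600),interpolation=cv2.INTER_CUBIC))
E
```

```text
time: 28.2
ee_pos: [0.4502, 0.0037, 0.1889]
tcp_rot: [180.0, -0.0, 77.1]
wrist_force: [0.5, -1.4, 0.6]
opening: 0.0855
grasp_force: 0.0
```

View pics/c8.png

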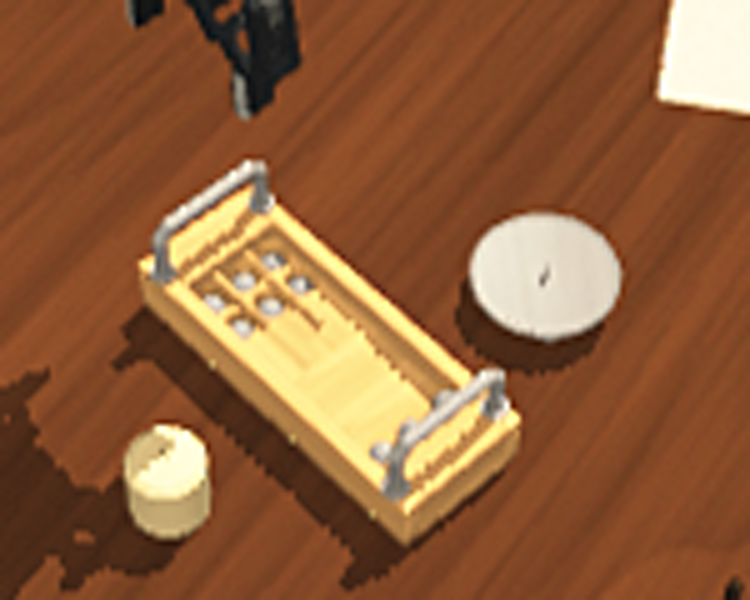

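The board lies flat and released. Six balls are flush in the pockets, and the three spares are in the channel at zoomed (382,450) to (445,400).

```bash
python3 -c "
from workcell import workorder
print(workorder.job_done())"
```

```text
the job is handed in; nothing more can be done
None
```

The job is handed in at about 28 s of the 67 s allowed: the last picture shows the board flat and released, a ball in each of the six pockets, the three spares in the channel, and the candle and plate beside the board in place; no verdict came back.

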